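# Clamp the opened drive and hold the loupe in focus over its platter

### The job

Turn the crank clockwise until the orange spring pad clamps the opened hard drive gently against the fixed jaw, without crushing it, and let go of the crank. Then take the loupe from its white cradle and hold it level with the lens centred over the hub of the drive's platter, at the focal height marked by the red collar on the post, touching neither the fixture nor the drive. Finish while still holding it there in the gripper, and leave everything else on the bench where it is.

Things in the scene. Friction and masses are not known exactly. Their poses are not given: they have to be found in the camera images.
- fixture: Grey clamping fixture, fixed; base 130 mm (x), y from -80 to +155 mm, 12 mm thick. Origin on the bench under the middle of the drive's bed; z up. It clamps along its y: aluminium fixed jaw (face at y = -36 mm, top 40 mm high), black bed (top 22 mm high), orange spring pad, carriage (39 mm high), blue gear housing (60 x 44 mm, 46 mm high) at the +y end, crank on top.
- crank_axis (a point): Point on the crank's upright axis (fixture x = 0, y = 125 mm), at the height of point knob_mid, 82 mm above the bench.
- knob_mid (a point): Near mid-height (82 mm above the bench) of the crank's red upright round knob: 16 mm diameter, 38 mm tall (60 to 98 mm above the bench), standing on the end of the crank's arm (arm's top 60 mm high), 32 mm from the crank axis. The knob revolves freely about its own axis, so it can be held while it is led round.
- crank (a joint): Crank angle, rad; 0 fully open, grows clockwise seen from above, which closes the jaw by 2.55 mm per rad. At 0 the pad's face is 86 mm from the fixed jaw's; the pad clamps the 70 mm wide drive from about 6.3 rad (7.5 is well clamped), its springs bottom at about 8.6 rad. Turns with 1 to 3 N at the knob, several turns if need be, and stays where it is left.
- pad: Orange pad of the moving jaw, 60 mm wide, 16 mm tall; origin below the middle of its clamping face at bench height. Its springs press with about 4 N when first touched, rising by 1 N per mm to 10 N, when they bottom after 6 mm; past that it crushes.
- pad_face (a point): Middle of the pad's clamping face, 32 mm above the bench.
- drive: Opened dark hard drive, 100 mm (its x) by 70 mm (its y) by 9.5 mm, about 0.1 kg, lying loose on the fixture's bed between the jaws, roughly parallel to them; origin under its centre.
- hub (a point): Centre of the drive's shiny platter (65 mm disc with a 20 mm brass hub), on the drive's top face, 14 mm along the drive's x from its centre.
- mark (a point): Centre of the red collar (18 mm diameter, 8 mm thick) on the thin upright steel post (8 mm, top 145 mm above the bench) at fixture x = 40, y = -64 mm, beyond the fixed jaw. The height of its centre marks the focal height; z points up.
- lens (a point): Centre of the loupe's lens, half-way up its black ring (54 mm diameter, 10 mm thick). The loupe's x points from the handle to the lens, z up, square to the lens.
- loupe_grip (a point): Balance point of the loupe's handle, half-way up, 62 mm behind the lens centre. The handle is a straight steel bar 14 x 14 mm with a blue end, from 26 to 127 mm behind the lens centre, level with the lens. At the start it lies 42 mm above the bench.
- loupe: The whole loupe (0.13 kg); origin at the lens centre, x from handle to lens.
- cradle: White fixed cradle, base 110 x 60 x 8 mm; the loupe's handle lies in two open-topped forks on it (at x = 24 and -44 mm, 60 mm clear gap, tips 46 mm high, 40 mm wide, 8 mm of play either side). Origin on the bench under its centre; x is the handle's direction, towards the lens; the loupe's balance point is within 4 mm of straight above it. Lift the loupe straight up.
- screw_tray: Bystander: blue plastic divided screw tray, 100 x 70 x 22 mm, origin under its centre.
- spare_a: Bystander: closed silver hard drive, 100 x 70 x 9.5 mm, with a white label.
- spare_b: Bystander: another closed silver hard drive, same size.
- driver: Bystander: screwdriver lying flat.
- blower: Bystander: blue rubber-bulb dust blower standing upright, 105 mm tall, 58 mm wide.
- marker: Bystander: black and blue marker pen lying flat, 130 mm long.
- pliers: Bystander: small black-handled pliers lying flat, 140 mm long.
- notebook: Bystander: black notebook, 140 x 90 x 14 mm.
Not all that is in view belongs to the job. Leave any pink look-alike of the loupe alone.

How it is judged:
By the outcome, as a careful person would: the job done as asked, in the order asked, and still so for the second after the job is handed in, while the arm keeps its last pose, push and grip.
It also fails if it takes over 61 s, if anything falls off the work surface, if the arm or the gripper's body presses on something with over 40 N, if the wrist force passes 120 N, or if a joint passes its speed limit or range.

### The arm

A 7-joint arm with a two-finger parallel gripper is mounted at the origin on the work surface. World frame = base frame: x ahead of the robot, y to its left, z up, the work surface at z = 0. Lengths are in m, angles in rad, forces in N, time in s.
With the tool pointing down it reaches from about 0.425 to 0.925 m from the base axis. Payload 6.8 kg.
Tool frame: the origin (TCP) lies midway between the tips of the shut fingers; the grasp point (between the pads) lies 19 mm behind it; z points along the fingers, y is the line along which they close (so a half turn about z gives the same grasp; the last joint's range is limited). The gripper opens to 85 mm and grips with 20 to 120 N. Pads are 22 mm wide; open, the fingers measure 114 mm over their backs; the gripper's body (76 mm by 85 mm) begins 54 mm behind the grasp point. The pads swing forward as they close: fully open they stand 13 mm farther back than shut.
Start: joints at [-1.414, 0.477, 0.022, 1.555, -0.011, 1.109, -0.083], TCP at [0.177, 0.651, 0.231] pointing down, gripper open.
Joint ranges: [-2.96, 2.96], [-0.34, 2.1], [-1.41, 1.46], [0.24, 2.44], [-1.37, 4.51], [0.17, 1.92], [-2.96, 2.96]. Speed limits (rad/s): [2.39, 2.39, 3.14, 3.14, 3.14, 3.14, 3.14].

### API

Orientations are given as a unit quaternion [w, x, y, z].
In Python, from station import bot, eyes, ticket gives the robot as it stands.
- The arm moves only by the shell command python3 -m crank 'ROWS' [FORCE]. ROWS is text: rows parted by semicolons, each of 7 numbers parted by spaces: the shift along the tool's x, y, z in units of 0.5 m (1.0 is 0.5 m), then the turn, a rotation vector about the tool's x, y, z in units of 180 degrees (1.0 is 180 degrees), then the closure, from 0 (fully open) to 1 (shut). A call has 1 to 20 rows; each row is the pose to reach, as a shift and turn from the pose commanded when the call began, along the tool's axes at that moment, turning the shorter way round; what a row does not reach only later rows make up. A row lasts 1/10 s, in which the tool goes at most 50 mm and 8.59 degrees, less where a joint would pass 70% of its speed; a pose out of reach is approached as far as the arm can. A call with a number of a shift or a turn outside -1 to 1 is refused whole. A call with a gripper value outside its range is refused whole. The fingers move at their own pace and stop on an object; FORCE is the grip in N (left out, the last holds). Time passes only in rows, so rows that repeat a pose let the fingers close. It gives the time, the measured TCP pose, the force, the opening and the grip force at its end, in the units of the state.
- bot.get_obs(): the state, without advancing time (a new reading comes with each control period).
- eyes.read_camera(name): name is "scene" or "top" or "wrist"; returns a dict with "image" (400x640x3 uint8, red, green, blue), "K" (3x3 intrinsics, pixels), "dist" ([k1, k2, p1, p2, k3] as OpenCV has them; the pictures are not rectified), "R" (3x3) and "t" (3): a world point X has camera coordinates R X + t. Camera axes: x right, y down, z forward; pixel columns grow to the right and rows downward; lengths in m; the calibration is good to about 2 mm. A picture is of the moment at which its call begins. There is no depth.
- ticket.hand_in(): hands the job in; it is judged then, once.
The state is a dict: "t": time; "q": joint angles; "joint_vel": joint speeds; "joint_torque": joint torques, N m; "eef_pos": TCP position; "tool_rot": TCP orientation; "contact_force": force on the tool from outside, world axes, zero at the start; "torque": the same for the moment, N m; "gripper_width": opening from 0.0 (shut) to 1.0 (fully open); "grasp_force": force on a finger pad.
Only numpy, scipy, OpenCV 4.12 (cv2) and the standard library are available. Lean on these libraries where they do the work, as an engineer would, in place of code of your own. Each camera call takes 0.05 s, during which the arm holds its last target. There are 200 camera calls.

## Working session

There is one attempt and no reset: what is moved stays moved. The work goes in short steps, Python scripts to look and compute and a shell command to move; the robot and the scene stay as the last step left them, time stands still between calls to the robot, and variables do not carry over. Pictures are saved under pics/ and viewed, at most 10 in all, crops included, and the job is handed in when it is done.

```bash
ls; mkdir -p pics
cat > h.py <<'E'
import numpy as np, cv2
from station import bot, eyes, ticket
def snap(n, f):
    c=eyes.read_camera(n); cv2.imwrite(f'pics/{f}.png', c['image'][:,:,::-1]); np.savez(f'pics/{f}.npz', **{k:np.array(c[k]) for k in('K','dist','R','t','image')}); return c
def ray(f,px):
    c=np.load(f'pics/{f}.npz'); p=cv2.undistortPoints(np.array([[px]],float),c['K'],c['dist'])[0,0]
    return -c['R'].T@c['t'], c['R'].T@np.array([p[0],p[1],1])
def atz(f,px,z):
    o,d=ray(f,px); return o+d*(z-o[2])/d[2]
def proj(f,X):
    c=np.load(f'pics/{f}.npz'); return cv2.projectPoints(np.array(X,float).reshape(-1,3),cv2.Rodrigues(c['R'])[0],c['t'],c['K'],c['dist'])[0][:,0]
def crop(f,x0,y0,x1,y1,s,g):
    im=cv2.imread(f'pics/{f}.png')[y0:y1,x0:x1]; cv2.imwrite(f'pics/{g}.png',cv2.resize(im,None,fx=s,fy=s,interpolation=cv2.INTER_CUBIC))
E
python3 - <<'E'
from h import *
for n in('scene','top'): 
    c=snap(n,n+'0'); print(n,-c['R'].T@c['t'],c['R'][2])
print(bot.get_obs())
a=cv2.imread('pics/scene0.png');b=cv2.imread('pics/top0.png')
E
```

```text
pics
scene [ 1.00771806 -0.53962451  0.96478423] [-0.42028732  0.4607624  -0.78170108]
top [ 0.42851838 -0.02055904  1.17532152] [ 0.09201294 -0.0160581  -0.99562832]
{'t': 0.1, 'q': array([-1.41409442,  0.47771698,  0.02232093,  1.55633946, -0.01149007,
        1.10928271, -0.08308876]), 'joint_vel': array([ 0.00205614, -0.00205797, -0.00035056,  0.00017794,  0.00268631,
        0.00073271,  0.00095173]), 'joint_torque': array([ 3.79926962e-03, -5.97754240e+01,  1.61358476e+00, -2.81957710e+01,
        1.28147469e-02,  5.01600327e-03,  6.70773304e-06]), 'eef_pos': array([0.17652231, 0.65096787, 0.23042836]), 'tool_rot': array([-4.89497884e-05,  1.31987092e-01,  9.91251105e-01, -8.07817369e-04]), 'contact_force': array([-0.24762536, -0.09339595,  0.8212277 ]), 'torque': array([-0.05031642, -0.02354657, -0.03684352]), 'grasp_force': 0.0, 'gripper_width': 1.001645095241277}
```

View pics/top0.png

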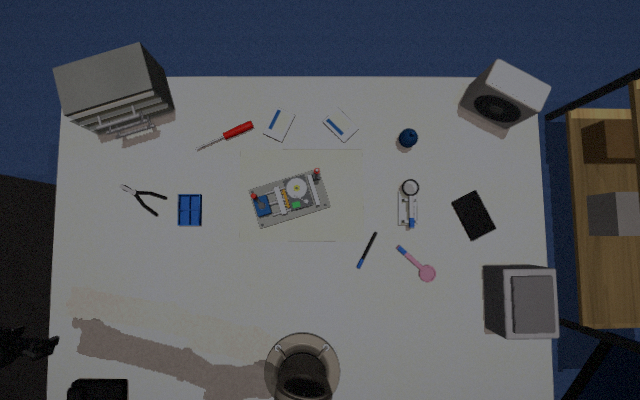

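View pics/scene0.png

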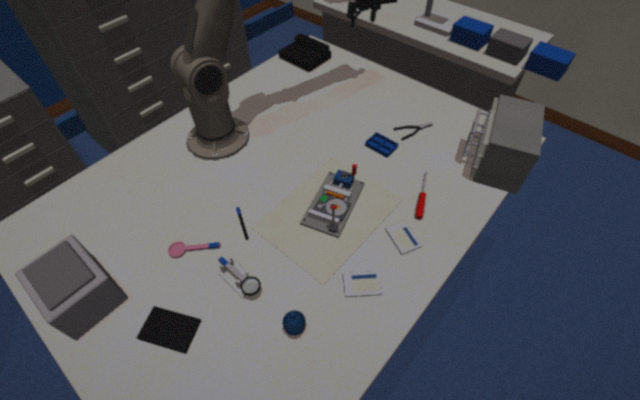

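The top view shows the fixture around (290,198), with the crank knob at about (254,196) and the red collar at about (317,173). The loupe is in its cradle at (409,205), with the lens at (410,187) at the top. Next I'll enlarge both areas.

Run:
```python
from h import *
crop('top0',240,160,340,235,6,'a');crop('top0',390,170,430,240,6,'b')
a=cv2.imread('pics/a.png');b=cv2.imread('pics/b.png')
m=np.zeros((450,840,3),'uint8');m[:,:600]=a;m[:420,600:]=b
m=cv2.convertScaleAbs(m,alpha=1.5)[:, :800];cv2.imwrite('pics/ab.png',m)
crop('scene0',295,155,375,245,6,'c');crop('scene0',210,245,270,305,6,'d')
a=cv2.imread('pics/c.png');b=cv2.imread('pics/d.png')
m=np.zeros((540,800,3),'uint8');m[:,:480]=a;m[:360,480:]=b[:,:320]
cv2.imwrite('pics/cd.png',cv2.convertScaleAbs(m,alpha=1.5))
```

```text
(no output)
```

View pics/ab.png

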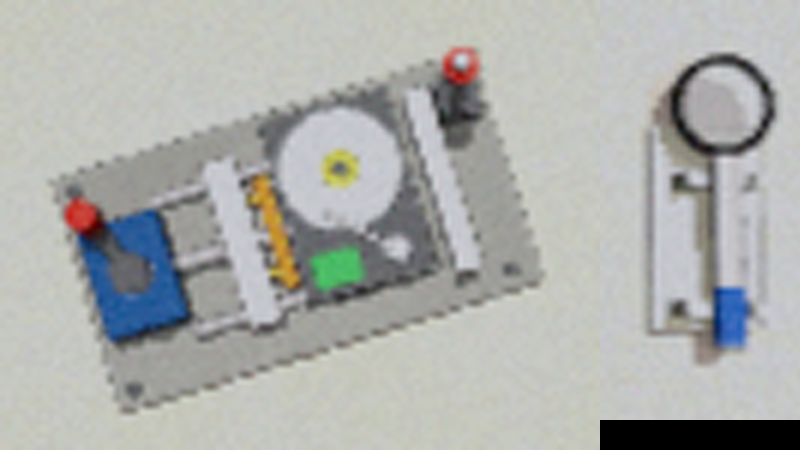

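View pics/cd.png

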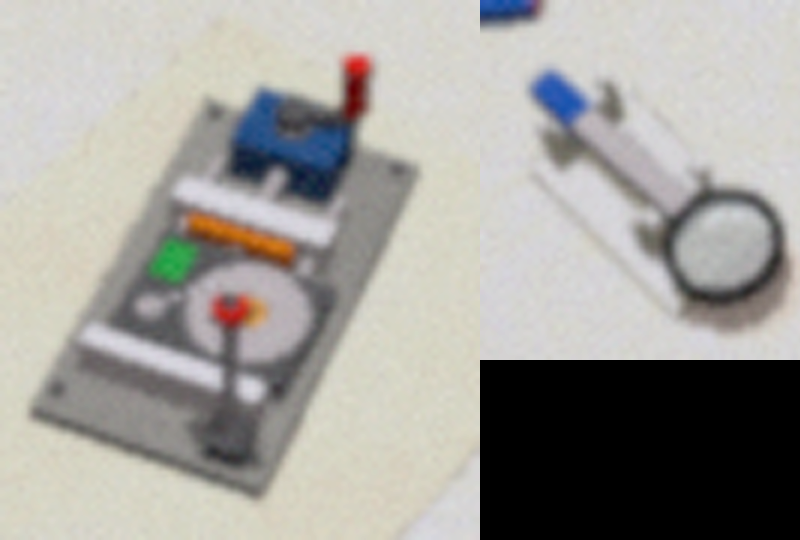

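```bash
cat > fit.py <<'E'
from h import *
from scipy.optimize import least_squares
T=lambda x,y:((x+.5)/6-.5+240,(y+.5)/6-.5+160)
S=lambda x,y:((x+.5)/6-.5+295,(y+.5)/6-.5+155)
TL=lambda x,y:((x-600+.5)/6-.5+390,(y+.5)/6-.5+170)
SL=lambda x,y:((x-480+.5)/6-.5+210,(y+.5)/6-.5+245)
B=[(65,155,12),(65,-80,12),(-65,-80,12),(-65,155,12)]
P=[('top0',T(*p),b) for p,b in zip([(55,180),(470,52),(540,282),(125,410)],B)]
P+=[('scene0',S(*p),b) for p,b in zip([(415,170),(260,495),(30,412),(207,98)],B)]
P+=[('top0',T(158,210),(30,103,46)),('top0',T(190,318),(-30,103,46)),('top0',T(112,340),(-30,147,46))]
def W(v,L):
    L=np.array(L,float)/1000; c,s=np.cos(v[2]),np.sin(v[2]); return np.array([v[0]+c*L[0]-s*L[1],v[1]+s*L[0]+c*L[1],L[2]])
def tri(a,b):
    (o,d),(p,e)=ray(*a),ray(*b); s=np.linalg.lstsq(np.c_[d,-e],p-o,rcond=None)[0]; A,Bb=o+d*s[0],p+e*s[1]; return (A+Bb)/2,np.linalg.norm(A-Bb)
if __name__=='__main__':
    f=lambda v:np.concatenate([proj(c,W(v,L))[0]-px for c,px,L in P])
    r=least_squares(f,[.5,.1,.1]); v=r.x; print('fix',v,np.round(r.fun.reshape(-1,2),2).tolist())
    inv=lambda X:np.r_[np.array([[np.cos(v[2]),np.sin(v[2])],[-np.sin(v[2]),np.cos(v[2])]])@(X[:2]-v[:2]),X[2]]*1000
    for n,a,b in [('knob top',('top0',T(82,213)),('scene0',S(357,65))),('collar',('top0',T(460,65)),('scene0',S(233,310))),('hub',('top0',T(341,168)),('scene0',S(255,310))),
      ('lens',('top0',TL(722,103)),('scene0',SL(724,245))),('hend',('top0',TL(731,345)),('scene0',SL(545,85)))]:
        X,e=tri(a,b); print(n,X,e,inv(X))
    print('knobtop@98',inv(atz('top0',T(82,213),.098)),inv(atz('scene0',S(357,65),.098)))
    print('hub@31.5',inv(atz('top0',T(341,168),.0315)))
    for z in (.042,.047): print('lens,hend',atz('top0',TL(722,103),z),atz('scene0',SL(724,245),z),atz('top0',TL(731,345),z),atz('scene0',SL(545,85),z))
    for z in (90,100,110,120,130): print(z,(proj('top0',W(v,(40,-64,z)))[0]-T(0,0))*6,(proj('scene0',W(v,(40,-64,z)))[0]-S(0,0))*6)
    print('axis,knob0 world',W(v,(0,125,82)))
E
python3 fit.py
```

```text
fix [0.55005421 0.00124921 0.30023593] [[-0.51, -0.27], [0.28, -0.74], [0.98, -0.72], [-0.38, 0.26], [0.19, -0.9], [-0.37, -0.53], [-1.02, -0.7], [-0.82, -0.02], [-0.14, -0.88], [0.19, -0.46], [-0.45, 0.17]]
knob top [0.53955606 0.14035025 0.09706973] 0.0017250407034858724 [ 31.10998249 135.98337737  97.06972646]
collar [ 0.60766641 -0.04567703  0.12773605] 0.0028456113304786528 [ 41.1567868  -61.86562695 127.73605288]
hub [0.57050677 0.01599394 0.03375565] 0.006160608048026044 [23.89833377  8.03639324 33.75565169]
lens [ 0.56826653 -0.34215318  0.04338159] 0.001128350688900871 [ -84.1621277  -333.42709767   43.3815886 ]
hend [ 0.44259465 -0.34252144  0.04167529] 0.003147711750820934 [-204.32120588 -296.6119809    41.67529286]
knobtop@98 [ 30.20718482 135.46331149  98.        ] [ 32.07991481 135.67437482  98.        ]
hub@31.5 [21.45763501  6.54543709 31.5       ]
lens,hend [ 0.56808879 -0.34299788  0.042     ] [ 0.56800293 -0.34144386  0.042     ] [ 0.4416313  -0.34372294  0.042     ] [ 0.44395862 -0.34146252  0.042     ]
lens,hend [ 0.56747303 -0.34157534  0.047     ] [ 0.57038547 -0.34251768  0.047     ] [ 0.44157345 -0.34229721  0.047     ] [ 0.44701329 -0.34253624  0.047     ]
90 [460.93023839  76.62483134] [225.26092426 360.51587818]
100 [461.41365659  73.34093833] [225.43707019 348.18512799]
110 [461.90599882  69.99642775] [225.61564487 335.67243764]
120 [462.40751428  66.58960703] [225.79669746 322.97383457]
130 [462.91846152  63.11872003] [225.98027841 310.08523232]
axis,knob0 world [0.51308601 0.12065755 0.082     ]
```

```bash
cat >> h.py <<'E'
from scipy.spatial.transform import Rotation as Ro
def cur():
    o=bot.get_obs(); q=o['tool_rot']; return np.array(o['eef_pos']),Ro.from_quat([q[1],q[2],q[3],q[0]]),o
def to(p,yaw=None,base=None):
    """row numbers to reach p with tool down, tool-x heading yaw (world)"""
    P,R,o=base or cur()
    if yaw is None: x=R.as_matrix()[:,0]; yaw=np.arctan2(x[1],x[0])
    c,s=np.cos(yaw),np.sin(yaw); G=Ro.from_matrix(np.array([[c,s,0],[s,-c,0],[0,0,-1]]))
    return np.round(np.r_[R.inv().apply(np.array(p)-P)/.5,(R.inv()*G).as_rotvec()/np.pi],4)
E
python3 - <<'E'
from h import *
from fit import T,W
P,R,o=cur(); print(R.as_matrix().round(3))
c=snap('wrist','w0'); print('cam in tool', R.inv().apply(-c['R'].T@c['t']-P), R.inv().apply(c['R'][2]))
v=[.5501,.0012,.3002]
inv=lambda X:np.r_[np.array([[np.cos(v[2]),np.sin(v[2])],[-np.sin(v[2]),np.cos(v[2])]])@(X[:2]-v[:2]),X[2]]*1000
for p in[(265,178),(297,285),(285,230)]: print(inv(atz('top0',T(*p),.040)))
for y in (np.pi/2,-np.pi/2,np.pi,0): print(y,to([.53,.05,.33],y))
E
```

```text
[[-0.965  0.262 -0.   ]
 [ 0.262  0.965 -0.002]
 [-0.    -0.002 -1.   ]]
cam in tool [ 0.08196785 -0.00109314 -0.14402862] [-0.3196373  -0.0012436   0.94753916]
[27.26250478 45.96338177 40.        ]
[-31.08072374  46.66369595  40.        ]
[-1.85133735 44.1001363  40.        ]
1.5707963267948966 [-9.969e-01 -9.755e-01 -1.975e-01 -4.000e-04  3.000e-04  4.157e-01]
-1.5707963267948966 [-9.969e-01 -9.755e-01 -1.975e-01 -3.000e-04 -4.000e-04 -5.843e-01]
3.141592653589793 [-9.969e-01 -9.755e-01 -1.975e-01 -4.000e-04 -0.000e+00 -8.430e-02]
0 [-9.969e-01 -9.755e-01 -1.975e-01 -0.000e+00  6.000e-04  9.157e-01]
```

```bash
python3 -c "
from h import *
print(to([.50,.04,.33],np.pi))"
```

```text
[-9.4420e-01 -1.0105e+00 -1.9740e-01 -4.0000e-04 -0.0000e+00 -8.4300e-02]
```

```bash
r="-0.944 -1.0 -0.197 0 0 -0.0843 0"; python3 -m crank '-0.944 -1.0 -0.197 0 0 -0.0843 0;-0.944 -1.0 -0.197 0 0 -0.0843 0;-0.944 -1.0 -0.197 0 0 -0.0843 0;-0.944 -1.0 -0.197 0 0 -0.0843 0;-0.944 -1.0 -0.197 0 0 -0.0843 0;-0.944 -1.0 -0.197 0 0 -0.0843 0;-0.944 -1.0 -0.197 0 0 -0.0843 0;-0.944 -1.0 -0.197 0 0 -0.0843 0;-0.944 -1.0 -0.197 0 0 -0.0843 0;-0.944 -1.0 -0.197 0 0 -0.0843 0;-0.944 -1.0 -0.197 0 0 -0.0843 0;-0.944 -1.0 -0.197 0 0 -0.0843 0;-0.944 -1.0 -0.197 0 0 -0.0843 0;-0.944 -1.0 -0.197 0 0 -0.0843 0;-0.944 -1.0 -0.197 0 0 -0.0843 0;-0.944 -1.0 -0.197 0 0 -0.0843 0;-0.944 -1.0 -0.197 0 0 -0.0843 0;-0.944 -1.0 -0.197 0 0 -0.0843 0;-0.944 -1.0 -0.197 0 0 -0.0843 0;-0.944 -1.0 -0.197 0 0 -0.0843 0'
python3 - <<'E'
from h import *
print(cur()[0]); snap('wrist','w1')
cv2.imwrite('pics/w1v.png',cv2.convertScaleAbs(cv2.imread('pics/w1.png')[:,:],alpha=1.5))
E
```

```text
t: 2.15
eef_pos: [0.5011, 0.0462, 0.3297]
tool_rot: [-0.0, -0.001, 1.0, 0.0]
contact_force: [0.1, -0.2, 0.2]
gripper_width: 0.998
grasp_force: 0.0
[0.50105759 0.04615124 0.32972057]
```

View pics/w1v.png

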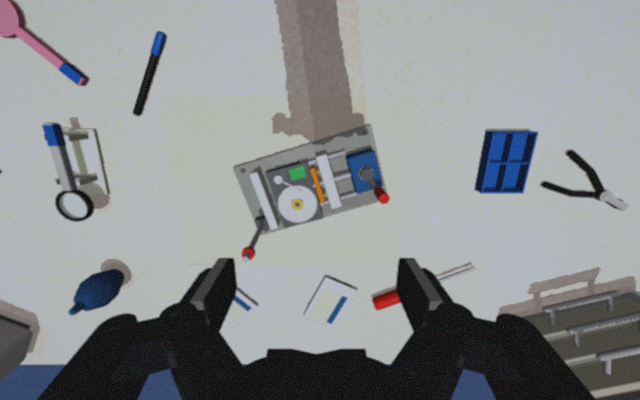

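The wrist view shows the fixture at about (310,180), the knob top at (384,199), the collar at (248,253), the hub at (298,204), and the loupe lens at (74,205). I'll get colour centroids in all three views.

```bash
cat > blob.py <<'E'
from h import *
def blobs(f,lo,hi,box,smin=110,vmin=40):
    im=np.load(f'pics/{f}.npz')['image']; h=cv2.cvtColor(im,cv2.COLOR_RGB2HSV)
    H=h[...,0].astype(int); m=((H>=lo)&(H<=hi) if lo<=hi else (H>=lo)|(H<=hi))&(h[...,1]>smin)&(h[...,2]>vmin)
    x0,y0,x1,y1=box; k=np.zeros(m.shape,'uint8'); k[y0:y1,x0:x1]=m[y0:y1,x0:x1]
    n,l,s,c=cv2.connectedComponentsWithStats(k)
    return [(c[i].round(2).tolist(),s[i].tolist()) for i in range(1,n) if s[i,4]>5]
if __name__=='__main__':
    for f,b in[('top0',(240,160,340,235)),('scene0',(295,155,375,245)),('w1',(220,110,400,265))]:
        print(f,'red',blobs(f,172,6,b)); print('  orange',blobs(f,8,20,b)); print('  yellow',blobs(f,22,34,b,90))
E
python3 blob.py
```

```text
top0 red [([316.0, 171.67], [314, 169, 6, 5, 15]), ([253.3, 195.74], [251, 193, 6, 6, 27])]
  orange [([285.55, 198.5], [282, 189, 8, 19, 44])]
  yellow [([295.95, 187.62], [294, 185, 5, 6, 21])]
scene0 red [([353.97, 168.74], [352, 164, 5, 11, 31]), ([333.11, 206.42], [331, 204, 5, 6, 19])]
  orange [([334.71, 194.35], [326, 191, 18, 8, 68]), ([336.64, 206.64], [335, 205, 4, 4, 11])]
  yellow []
w1 red [([381.41, 195.22], [375, 187, 14, 17, 143]), ([248.33, 251.93], [242, 247, 12, 12, 86])]
  orange [([317.14, 184.25], [310, 166, 16, 37, 229])]
  yellow [([296.9, 203.98], [292, 199, 11, 11, 80])]
```

Run:
```python
from h import *
from fit import T,S
from scipy.optimize import least_squares
def mt(obs,z=None):
    f=lambda X:np.concatenate([(proj(c,np.r_[X[:2],z if z else X[2]])[0]-px)*w for c,px,w in obs])
    r=least_squares(f,[.55,0,.08]); return r.x.round(4),r.fun.round(2)
A,B,C='top0','scene0','w1'
print('collar',mt([(A,(316.2,170.7),1),(B,(333.4,206.4),1),(C,(248.3,252.4),2)]))
print('hub',mt([(A,(296.2,187.6),1),(C,(296.9,204),2)],.0315), mt([(A,(296.2,187.6),1),(C,(296.9,204),2)]))
print('knobtop',mt([(A,T(82,213),1),(B,S(357,65),1),(C,(383.8,199),2)]),mt([(C,(383.8,199),2)],.098))
print('knobmid w1',mt([(C,(381.4,195.2),2)],.08))
v=[.5501,.0012,.3002]
inv=lambda X:np.r_[np.array([[np.cos(v[2]),np.sin(v[2])],[-np.sin(v[2]),np.cos(v[2])]])@(X[:2]-v[:2]),X[2]]*1000
print('pad',inv(atz(C,(317.14,184.25),.036)),inv(atz(A,(285.55,198.5),.038)),inv(atz(B,(334.7,194.35),.036)))
import cv2
def cr(f,x0,y0,x1,y1,s): return cv2.convertScaleAbs(cv2.resize(cv2.imread(f'pics/{f}.png')[y0:y1,x0:x1],None,fx=s,fy=s,interpolation=cv2.INTER_CUBIC),alpha=1.5)
m=np.zeros((600,800,3),'uint8');a=cr('w1',230,120,400,262,4);m[:a.shape[0],:a.shape[1]]=a
b=cr('w1',30,110,110,230,4)[:, :];m[120:600,680:800]=b[:,40:160]
cv2.imwrite('pics/w1c.png',m)
```

```text
collar (array([ 0.6067, -0.0481,  0.1287]), array([ 0.53, -0.36, -1.29,  0.05,  0.34,  0.15]))
hub (array([0.5691, 0.013 , 0.08  ]), array([ 0.5 , -0.17,  0.13, -0.05])) (array([0.5674, 0.0133, 0.0367]), array([0.34, 0.16, 0.09, 0.04]))
knobtop (array([0.5393, 0.14  , 0.0966]), array([-0.08, -0.1 , -0.41,  0.16,  0.06,  0.04])) (array([0.5388, 0.1396, 0.08  ]), array([-0., -0.]))
knobmid w1 (array([0.5387, 0.1402, 0.08  ]), array([0., 0.]))
pad [-1.99681047 47.86647992 36.        ] [-1.94406571 49.25630304 38.        ] [ 2.10847759 49.36359414 36.        ]
```

View pics/w1c.png

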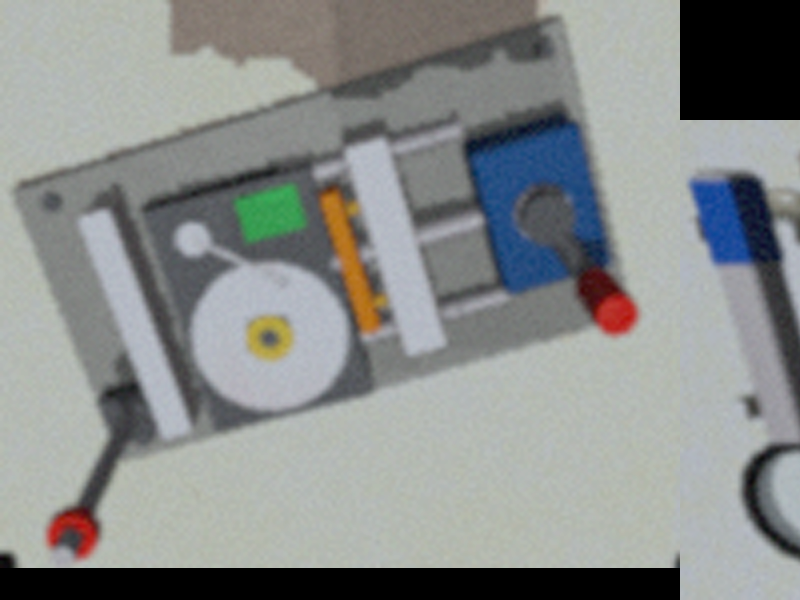

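```bash
cat > fit2.py <<'E'
from fit import *
Wc=lambda x,y:((x+.5)/4-.5+230,(y+.5)/4-.5+120)
P+=[('w1',Wc(*p),L) for p,L in [((15,187),(-65,-80,12)),((562,15),(-65,155,12)),((514,292),(30,103,46)),((470,143),(-30,103,46)),((577,123),(-30,147,46)),((545,213),(0,125,60)),((80,214),(-45,-41,40))][:6]]
f=lambda v:np.concatenate([proj(c,W(v,L))[0]-px for c,px,L in P])
r=least_squares(f,[.5,.1,.1],loss='soft_l1'); v=r.x
inv=lambda X:np.r_[np.array([[np.cos(v[2]),np.sin(v[2])],[-np.sin(v[2]),np.cos(v[2])]])@(X[:2]-v[:2]),X[2]]*1000
E
python3 - <<'E'
from fit2 import *
print(v,(f(v).reshape(-1,2)).round(1).tolist())
print('axis',W(v,(0,125,82)),'knob',inv(np.array([.5391,.14,.097])),'collar',inv(np.array([.6067,-.0481,.1287])),'hub',inv(np.array([.5691,.013,.0315])))
for p in[(322,192),(343,262),(362,333),(341,190),(383,328)]: print('pad',inv(atz('w1',Wc(*p),.040)))
for p in[(112,205),(190,433)]: print('jaw',inv(atz('w1',Wc(*p),.040)))
print(to([.5391,.14,.15],np.pi))
E
```

```text
[0.54887811 0.00153215 0.30294435] [[-0.6, 0.2], [0.1, -0.4], [0.9, -0.4], [-0.4, 0.7], [-0.1, -1.2], [-0.5, -0.8], [-1.2, -0.9], [-1.2, -0.2], [-0.2, -0.4], [0.2, -0.0], [-0.5, 0.7], [-0.9, 0.3], [0.2, -0.2], [-1.6, 1.1], [-0.6, 2.3], [0.9, -1.4], [1.1, 1.1]]
axis [0.51158664 0.12083993 0.082     ] knob [ 31.97651941 135.07945662  97.        ] collar [ 40.38196197 -64.62211707 128.7       ] hub [22.72225261  4.91279981 31.5       ]
pad [-30.6174306   44.92888057  40.        ]
pad [-1.2644402 44.383295  40.       ]
pad [29.48879883 42.91288412 40.        ]
pad [-29.17786673  52.24409593  40.        ]
pad [29.96145832 51.68117703 40.        ]
jaw [-50.02637145 -35.19319131  40.        ]
jaw [ 50.46043311 -38.85581872  40.        ]
[-7.620e-02  1.879e-01  3.595e-01  0.000e+00 -1.000e-04  4.000e-04]
```

```bash
python3 -m crank '-0.076 0.188 0 0 0 0 0;-0.076 0.188 0 0 0 0 0;-0.076 0.188 0.2 0 0 0 0;-0.076 0.188 0.3 0 0 0 0;-0.076 0.188 0.4 0 0 0 0;-0.076 0.188 0.4 0 0 0 0;-0.076 0.188 0.4 0 0 0 0'
python3 - <<'E'
from h import *
c=snap('wrist','w2'); print(to([.539,.140,.067],np.pi))
from blob import blobs
print(blobs('w2',172,6,(150,100,500,400))); print(proj('w2',[[.539,.140,.098],[.539,.14,.06]]))
cv2.imwrite('pics/w2v.png',cv2.convertScaleAbs(cv2.imread('pics/w2.png'),alpha=1.4))
E
```

```text
t: 2.9
eef_pos: [0.5344, 0.1383, 0.1239]
tool_rot: [-0.006, -0.0, 1.0, -0.002]
contact_force: [-1.5, -0.2, -0.5]
gripper_width: 1.001
grasp_force: 0.0
[-4.500e-03  2.700e-03  1.213e-01 -9.000e-04 -2.000e-03  1.000e-04]
[([320.06, 235.62], [310, 216, 22, 39, 671])]
[[320.57898237 245.56555794]
 [320.16038652 224.11365763]]
```

View pics/w2v.png

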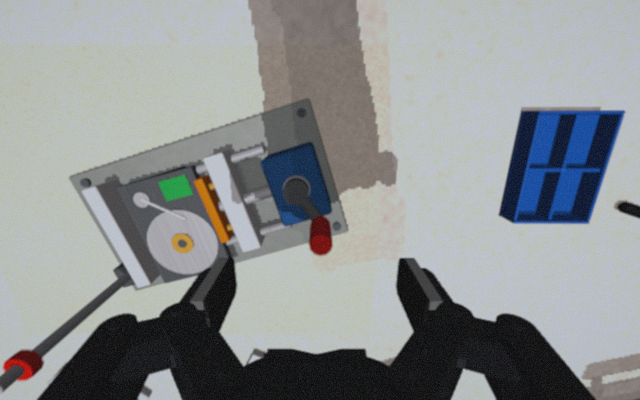

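The knob appears at (320,244) and sits midway between the fingers, matching the projection. I'll descend and grip.

```bash
python3 -m crank '0 0 0.06 0 0 0 0;0 0 0.125 0 0 0 0;0 0 0.125 0 0 0 0;0 0 0.125 0 0 0 0;0 0 0.125 0 0 0 1;0 0 0.125 0 0 0 1;0 0 0.125 0 0 0 1;0 0 0.125 0 0 0 1;0 0 0.125 0 0 0 1;0 0 0.125 0 0 0 1;0 0 0.125 0 0 0 1;0 0 0.125 0 0 0 1;0 0 0.125 0 0 0 1;0 0 0.125 0 0 0 1' 25
python3 - <<'E'
from h import *
import numpy as np
P,R,o=cur(); print(P)
A=np.array([.5118,.1207]); d=P[:2]-A; r=np.hypot(*d); a=np.arctan2(d[1],d[0]); print(r,np.degrees(a))
for k in range(1,19):
    t=a-np.radians(15*k); q=A+.032*np.array([np.cos(t),np.sin(t)])-A-.032*np.array([np.cos(a),np.sin(a)]); print(15*k,(q*[-1,1]/.5).round(4))
E
```

```text
t: 4.35
eef_pos: [0.5397, 0.1397, 0.0677]
tool_rot: [0.0, -0.0, 1.0, 0.0]
contact_force: [-0.4, 0.5, 4.6]
gripper_width: 0.173
grasp_force: 25.6
[0.53965473 0.13968623 0.06765477]
0.03370998291009485 34.27896947468429
15 [-0.0075 -0.0149]
30 [-0.0109 -0.0313]
45 [-0.01  -0.048]
60 [-0.0048 -0.0638]
75 [ 0.0044 -0.0778]
90 [ 0.0168 -0.0889]
105 [ 0.0318 -0.0965]
120 [ 0.0481 -0.0999]
135 [ 0.0648 -0.0989]
150 [ 0.0807 -0.0937]
165 [ 0.0946 -0.0846]
180 [ 0.1058 -0.0721]
195 [ 0.1133 -0.0572]
210 [ 0.1167 -0.0408]
225 [ 0.1158 -0.0241]
240 [ 0.1105 -0.0083]
255 [0.1014 0.0057]
270 [0.0889 0.0168]
```

```bash
python3 -m crank '-0.0075 -0.0149 0 0 0 0 1;-0.0109 -0.0313 0 0 0 0 1;-0.010 -0.048 0 0 0 0 1;-0.0048 -0.0638 0 0 0 0 1;0.0044 -0.0778 0 0 0 0 1;0.0168 -0.0889 0 0 0 0 1;0.0168 -0.0889 0 0 0 0 1;0.0168 -0.0889 0 0 0 0 1'
python3 -c "
from h import *
P,R,o=cur(); print(P,o['contact_force'],o['torque'],np.hypot(*(P[:2]-[.5118,.1207])))"
```

```text
t: 5.15
eef_pos: [0.5304, 0.095, 0.0675]
tool_rot: [-0.0, 0.0, 1.0, 0.0]
contact_force: [-1.8, 0.9, 7.8]
gripper_width: 0.172
grasp_force: 26.0
[0.53036758 0.09499965 0.06752723] [-1.75880261  0.8683727   7.77589765] [ 0.26404485  0.52983861 -0.03296959] 0.03170588031907547
```

```bash
cat > arc.py <<'E'
from h import *
import sys
A=np.array([float(sys.argv[1]),float(sys.argv[2])]); n=int(sys.argv[3]); P=cur()[0][:2]; d=P-A; a=np.arctan2(d[1],d[0]); print(np.hypot(*d),np.degrees(a))
print(';'.join('%.4f %.4f'%tuple((A+.032*np.array([np.cos(t),np.sin(t)])-P)*[-2,2]) for t in a-np.radians(15*np.arange(1,n+1))))
E
python3 arc.py .5129 .1217 12
```

```text
0.03190650210020062 -56.806975374296854
0.0150 -0.0074;0.0314 -0.0105;0.0480 -0.0092;0.0638 -0.0037;0.0776 0.0057;0.0885 0.0184;0.0957 0.0334;0.0988 0.0498;0.0976 0.0665;0.0921 0.0823;0.0826 0.0961;0.0700 0.1070
```

```bash
python3 -m crank '0.015 -0.0074 0 0 0 0 1;0.0314 -0.0105 0 0 0 0 1;0.048 -0.0092 0 0 0 0 1;0.0638 -0.0037 0 0 0 0 1;0.0776 0.0057 0 0 0 0 1;0.0885 0.0184 0 0 0 0 1;0.0957 0.0334 0 0 0 0 1;0.0988 0.0498 0 0 0 0 1;0.0976 0.0665 0 0 0 0 1;0.0921 0.0823 0 0 0 0 1;0.0826 0.0961 0 0 0 0 1;0.070 0.107 0 0 0 0 1;0.070 0.107 0 0 0 0 1;0.070 0.107 0 0 0 0 1'
python3 arc.py .5131 .1219 4
python3 - <<'E'
from h import *
snap('top','top1')
cv2.imwrite('pics/t1.png',0) if 0 else crop('top1',240,160,340,235,6,'t1')
from blob import blobs
print(blobs('top1',8,20,(240,160,340,235)),blobs('top1',22,34,(240,160,340,235),90))
E
```

```text
t: 6.55
eef_pos: [0.4955, 0.1489, 0.0676]
tool_rot: [-0.0, -0.0, 1.0, 0.0]
contact_force: [-0.3, 1.5, 8.7]
gripper_width: 0.178
grasp_force: 26.1
0.0322595716670051 123.05345329749483
-0.0154 0.0068;-0.0318 0.0098;-0.0484 0.0085;-0.0642 0.0030
[([288.51, 197.22], [285, 188, 8, 19, 41])] [([297.91, 186.5], [296, 184, 5, 6, 22])]
```

```bash
python3 -m crank '-0.0154 0.0068 0 0 0 0 1;-0.0318 0.0098 0 0 0 0 1;-0.0365 0.0098 0 0 0 0 1;-0.0365 0.0098 0 0 0 0 1;-0.0365 0.0098 0 0 0 0 1;-0.0365 0.0098 0 0 0 0 1'
python3 arc.py .5131 .1219 2
python3 -m crank '0 0 0 0 0 0 0.5;0 0 0 0 0 0 0;0 0 0 0 0 0 0;0 0 0 0 0 0 0;0 0 0 0 0 0 0;0 0 -0.06 0 0 0 0;0 0 -0.12 0 0 0 0;0 0.0 -0.22 0 0 0 0;0 0 -0.22 0 0 0 0;0 0 -0.22 0 0 0 0'
python3 - <<'E'
from h import *
snap('wrist','w3');snap('top','top2')
def cr(f,x0,y0,x1,y1,s,a): return cv2.convertScaleAbs(cv2.resize(cv2.imread(f'pics/{f}.png')[y0:y1,x0:x1],None,fx=s,fy=s,interpolation=cv2.INTER_CUBIC),alpha=a)
from blob import blobs
for f in('w2','w3'): print(blobs(f,8,20,(60,90,420,300)),blobs(f,22,34,(60,90,420,300),90),blobs(f,172,6,(0,90,640,400)))
m=np.zeros((600,800,3),'uint8'); a=cr('w2',65,95,365,295,2,1.4); m[:400,:600]=a
m=np.vstack([cr('w2',70,130,330,230,3,1.4),cr('w3',70,130,330,230,3,1.4)]);cv2.imwrite('pics/cmp.png',m)
E
```

```text
t: 7.2
eef_pos: [0.5137, 0.154, 0.0676]
tool_rot: [-0.0, -0.0, 1.0, 0.0]
contact_force: [0.2, 3.0, 8.3]
gripper_width: 0.176
grasp_force: 26.0
0.0321021176273031 88.86922528131251
-0.0165 -0.0027;-0.0318 -0.0094
t: 8.2
eef_pos: [0.5148, 0.1536, 0.1784]
tool_rot: [0.001, -0.0, 1.0, 0.001]
contact_force: [0.5, 0.9, -1.2]
gripper_width: 1.003
grasp_force: 0.0
[([213.03, 208.09], [194, 176, 39, 68, 1007]), ([181.88, 242.99], [172, 234, 21, 19, 246])] [] [([320.06, 235.62], [310, 216, 22, 39, 671]), ([24.53, 363.3], [4, 351, 38, 29, 659])]
[([207.95, 209.73], [193, 184, 30, 54, 492]), ([186.59, 237.72], [179, 230, 17, 16, 156])] [] [([316.04, 202.92], [308, 190, 17, 27, 373]), ([78.43, 324.61], [64, 316, 27, 21, 336]), ([370.35, 346.13], [340, 335, 48, 24, 505])]
```

Run:
```python
from h import *
def cr(f,x0,y0,x1,y1,s,a): return cv2.convertScaleAbs(cv2.resize(cv2.imread(f'pics/{f}.png')[y0:y1,x0:x1],None,fx=s,fy=s,interpolation=cv2.INTER_CUBIC),alpha=a)
m=np.hstack([cr('w2',70,140,270,290,2,1.4),np.zeros((300,0,3),'uint8')])
b=cr('w3',110,160,350,280,3.3,1.4)
n=np.zeros((600,800,3),'uint8'); n[:190,:400]=m[20:210]; n[195:195+b.shape[0],:b.shape[1]]=b[:405]; cv2.imwrite('pics/cmp.png',n)
```

```text
(no output)
```

View pics/cmp.png

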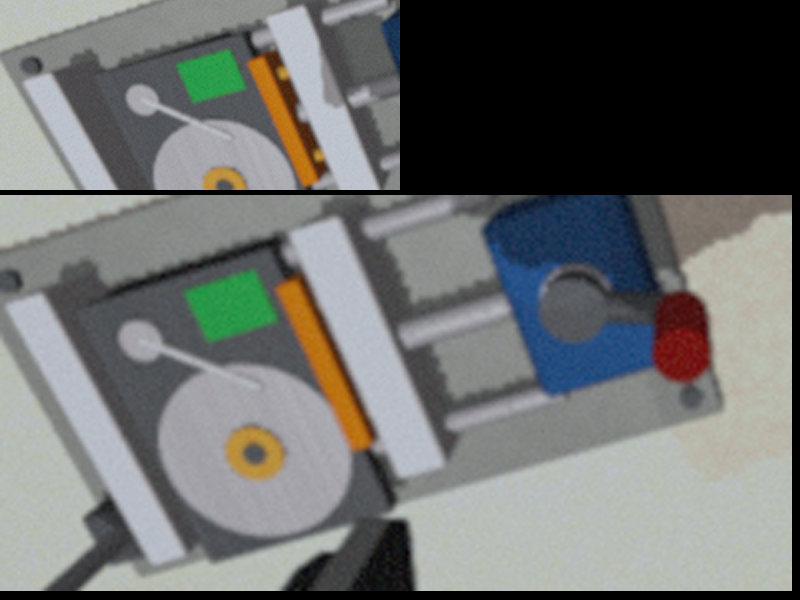

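Run:
```python
from fit2 import *
a=lambda x,y:(70+x/2,140+(y+20)/2); b=lambda x,y:(110+x/3.3,160+(y-195)/3.3)
for n,f,g,pts,z in [('pad',  'w2',a,[(249,62),(300,185)],.04),('padback','w2',a,[(268,57),(318,182)],.04),('car near','w2',a,[(268,20),(340,185)],.039),('car far','w2',a,[(305,8),(380,185)],.039),
 ('pad','w3',b,[(278,287),(350,448)],.04),('padback','w3',b,[(299,278),(372,440)],.04),('carnear','w3',b,[(292,235),(398,475)],.039),('carfar','w3',b,[(338,218),(443,462)],.039),
 ('jaw','w3',b,[(42,293),(187,553)],.04),('hub','w3',b,[(255,453)],.0315),('axis','w3',b,[(574,308)],.06),('knob','w3',b,[(682,355)],.098)]:
    print(n,f,[inv(atz(f,g(*p),z)).round(1)[:2].tolist() for p in pts])
print(W(v,(0,125,0)))
```

```text
pad w2 [[-28.3, 43.9], [30.3, 41.8]]
padback w2 [[-27.9, 52.4], [31.3, 50.1]]
car near w2 [[-42.0, 58.3], [35.9, 58.5]]
car far w2 [[-42.1, 74.8], [41.2, 75.8]]
pad w3 [[-28.6, 34.4], [29.5, 33.3]]
padback w3 [[-29.3, 41.9], [29.0, 41.5]]
carnear w3 [[-42.5, 45.2], [44.0, 44.2]]
carfar w3 [[-43.1, 61.0], [44.0, 60.6]]
jaw w3 [[-48.9, -37.3], [49.6, -37.1]]
hub w3 [[24.4, -3.1]]
axis w3 [[0.5, 125.1]]
knob w3 [[11.0, 155.2]]
[0.51158664 0.12083993 0.        ]
```

The carriage closed 13.7 mm for 5.3 rad, the drive sits against the jaw, and the springs are compressed about 4–5 mm of their 6 mm. That puts θ at about 7.7–8. I'll ease back about 0.3 rad so the clamp stays gentle with margin.

```bash
python3 -m crank '0 0 0.08 0 0 0 0;0 0 0.16 0 0 0 0;0 0 0.22 0 0 0 0;0 0 0.22 0 0 0 0;0 0 0.22 0 0 0 0;0 0 0.22 0 0 0 1;0 0 0.22 0 0 0 1;0 0 0.22 0 0 0 1;0 0 0.22 0 0 0 1;0 0 0.22 0 0 0 1;0 0 0.22 0 0 0 1;0 0 0.22 0 0 0 1;0 0 0.22 0 0 0 1;0 0 0.22 0 0 0 1;0.01 -0.0005 0.22 0 0 0 1;0.019 -0.0025 0.22 0 0 0 1;0.019 -0.0025 0.22 0 0 0 1;0.019 -0.0025 0.22 0 0 0 1;0.019 -0.0025 0.22 0 0 0 1'
python3 -m crank '0 0 0 0 0 0 0.5;0 0 0 0 0 0 0;0 0 0 0 0 0 0;0 0 0 0 0 0 0;0 0 0 0 0 0 0;0 0 -0.06 0 0 0 0;0 0 -0.12 0 0 0 0;0 0.0 -0.22 0 0 0 0;0 0 -0.3 0 0 0 0;0 -0.1 -0.3 0 0 0 0;0 -0.2 -0.3 0 0 0 0;0 -0.3 -0.3 0 0 0 0;0 -0.3 -0.3 0 0 0 0;0 -0.3 -0.3 0 0 0 0'
python3 - <<'E'
from fit2 import *
from blob import blobs
snap('wrist','w4');snap('top','top3');snap('scene','scene3')
print(cur()[0])
for f in('w4','top3','scene3'): print(f,blobs(f,8,20,(0,0,640,400),90),blobs(f,22,34,(240,150,400,260),90) ,blobs(f,172,6,(0,0,640,400)))
print(proj('w4',[W(v,(40,-64,129)),W(v,(23,-1,31.5)),[.568,-.342,.042],[.443,-.342,.042]]))
E
```

```text
t: 10.2
eef_pos: [0.5043, 0.1526, 0.0678]
tool_rot: [-0.0, -0.0, 1.0, 0.0]
contact_force: [-1.2, 2.5, 8.0]
gripper_width: 0.175
grasp_force: 25.8
t: 11.6
eef_pos: [0.5045, 0.0008, 0.2174]
tool_rot: [0.0, 0.002, 1.0, 0.0]
contact_force: [-0.4, 1.4, -0.9]
gripper_width: 1.0
grasp_force: 0.0
[0.50472567 0.0036938  0.21712238]
w4 [([347.19, 207.04], [338, 183, 19, 49, 380]), ([322.67, 233.91], [315, 226, 16, 13, 55]), ([322.25, 229.25], [321, 228, 4, 3, 8])] [] [([42.67, 68.44], [41, 66, 4, 6, 9]), ([464.61, 190.75], [449, 180, 31, 22, 391]), ([268.53, 304.06], [260, 296, 17, 18, 188])]
top3 [([606.01, 219.48], [565, 79, 75, 250, 11247]), ([592.0, 110.0], [591, 109, 3, 3, 7]), ([594.83, 156.33], [594, 155, 3, 4, 6])] [] [([237.93, 129.63], [223, 121, 30, 18, 230]), ([249.58, 207.23], [247, 205, 7, 5, 26])]
scene3 [([249.38, 12.12], [243, 6, 15, 13, 111]), ([518.12, 96.47], [514, 95, 11, 4, 17]), ([58.95, 107.94], [46, 99, 27, 19, 261]), ([593.06, 133.04], [545, 108, 95, 52, 1177]), ([333.05, 196.27], [325, 193, 18, 8, 60]), ([336.14, 208.79], [334, 207, 5, 4, 14])] [] [([347.64, 161.21], [346, 157, 4, 11, 28]), ([420.22, 205.48], [415, 192, 11, 27, 183]), ([333.16, 206.53], [331, 205, 6, 5, 19])]
[[268.7669726  304.3107023 ]
 [322.48554914 231.16099363]
 [ 40.35215497 233.0011983 ]
 [  4.02870613 128.67377965]]
```

Run:
```python
from fit2 import *
from blob import blobs
def mt(obs,z=None):
    g=lambda X:np.concatenate([(proj(c,np.r_[X[:2],z if z else X[2]])[0]-px)*w for c,px,w in obs])
    r=least_squares(g,[.55,0,.08]); return r.x.round(4),r.fun.round(2).tolist()
C=[('w1',(248.33,252.4),1),('w2',(24.5,363.3),1),('w3',(78.43,324.6),1),('w4',(268.53,304.1),1)]
for S_ in (C,C[:1]+C[3:],C+[('top0',(316.2,170.7),1),('scene0',(333.4,206.4),1)]): X=mt(S_);print('collar',X,inv(X[0]))
for f,b in(('w3',(150,210,220,260)),('w4',(305,215,337,250)),('top3',(285,175,310,200))):
    bb=blobs(f,8,36,b,70); print(f,bb)
b3=(110+255/3.3,160+(453-195)/3.3)
H=[blobs('w4',8,36,(305,215,337,250),70)]
c4=max(H[0],key=lambda t:t[1][4])[1]; c4=(c4[0]+(c4[2]-1)/2,c4[1]+(c4[3]-1)/2)
X=mt([('w3',b3,1),('w4',c4,1)],.0315);print('hub',X,inv(np.r_[X[0][:2],.0315]))
# loupe view in w4
print(to([.506,-.342,.20],np.pi))
```

```text
collar (array([ 0.6056, -0.0475,  0.1303]), [0.23, -0.07, 0.1, -0.66, -0.38, 0.4, 0.13, 0.63]) [ 39.51105257 -63.72127479 130.3       ]
collar (array([ 0.6071, -0.0483,  0.1275]), [0.19, -0.07, -0.14, 0.05]) [ 40.70408052 -64.93234222 127.5       ]
collar (array([ 0.6058, -0.0476,  0.1302]), [0.19, 0.02, 0.3, -0.59, -0.28, 0.49, 0.07, 0.72, 0.38, -0.14, -1.42, -0.52]) [ 39.67211184 -63.87638736 130.2       ]
w3 [([212.77, 221.43], [203, 210, 17, 28, 235]), ([186.64, 237.67], [178, 230, 18, 16, 206])]
w4 [([322.32, 232.17], [315, 225, 16, 15, 158])]
top3 []
hub (array([0.5727, 0.0066, 0.08  ]), [0.6, -0.33, -0.68, 0.26]) [24.24899338 -2.26975284 31.5       ]
[-8.000e-04 -6.914e-01  3.400e-02  1.000e-04 -1.000e-04  8.000e-04]
```

```bash
python3 -m crank '0 -0.69 0.03 0 0 0 0;0 -0.69 0.03 0 0 0 0;0 -0.69 0.03 0 0 0 0;0 -0.69 0.03 0 0 0 0;0 -0.69 0.03 0 0 0 0;0 -0.69 0.03 0 0 0 0;0 -0.69 0.03 0 0 0 0;0 -0.69 0.03 0 0 0 0;0 -0.69 0.03 0 0 0 0;0 -0.69 0.03 0 0 0 0;0 -0.69 0.03 0 0 0 0'
python3 - <<'E'
from h import *
print(cur()[0]); snap('wrist','w5'); print(proj('w5',[[.568,-.342,.047],[.506,-.342,.049],[.443,-.342,.049]]))
cv2.imwrite('pics/w5v.png',cv2.convertScaleAbs(cv2.resize(cv2.imread('pics/w5.png')[80:300,180:460],None,fx=2.7,fy=2.7,interpolation=cv2.INTER_CUBIC),alpha=1.3))
E
```

```text
t: 12.85
eef_pos: [0.5057, -0.3406, 0.2021]
tool_rot: [0.0, -0.002, 1.0, 0.001]
contact_force: [-0.5, -0.3, 0.2]
gripper_width: 1.001
grasp_force: 0.0
[ 0.50574498 -0.34060105  0.20208187]
[[315.70617265 238.6217345 ]
 [315.92838036 188.01882688]
 [316.18867424 128.57484269]]
```

View pics/w5v.png

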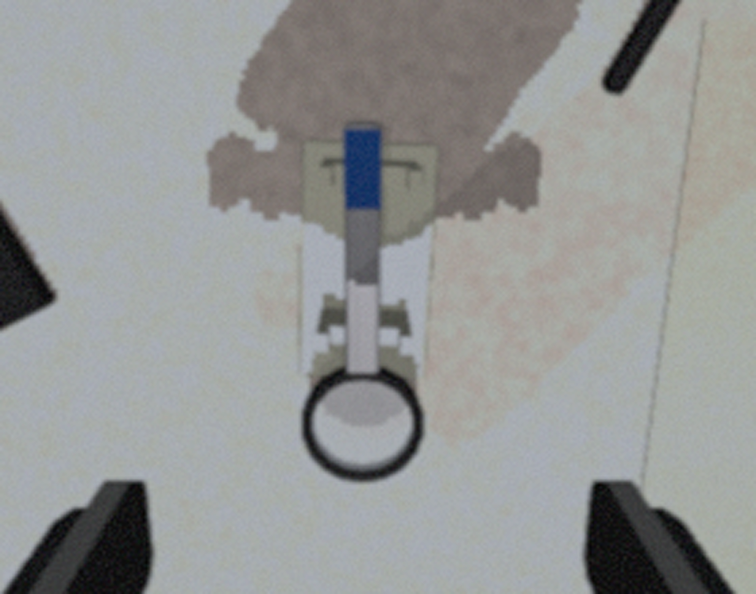

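The loupe lies straight in its cradle, with the lens at crop (363,424) and the handle end at (363,128), between the fingers.

Run:
```python
from h import *
L=atz('w5',(314.4,237.0),.0445); E=atz('w5',(314.4,127.6),.049); print(L,E,L[0]-E[0])
g=L+(E-L)*62/127; print(g, to([g[0],g[1],.024],np.pi))
```

```text
[ 0.56710835 -0.34354757  0.0445    ] [ 0.442044   -0.34383173  0.049     ] 0.12506435130680055
[ 0.50605331 -0.3436863   0.04669685] [-8.000e-04 -5.900e-03  3.565e-01  3.000e-04  1.000e-04  1.000e-03]
```

```bash
python3 -m crank '0 -0.005 0 0 0 0 0;0 -0.005 0.09 0 0 0 0;0 -0.005 0.18 0 0 0 0;0 -0.005 0.26 0 0 0 0;0 -0.005 0.32 0 0 0 0;0 -0.005 0.355 0 0 0 0;0 -0.005 0.355 0 0 0 0;0 -0.005 0.355 0 0 0 0;0 -0.005 0.355 0 0 0 1;0 -0.005 0.355 0 0 0 1;0 -0.005 0.355 0 0 0 1;0 -0.005 0.355 0 0 0 1;0 -0.005 0.355 0 0 0 1;0 -0.005 0.355 0 0 0 1;0 -0.005 0.355 0 0 0 1;0 -0.005 0.355 0 0 0 1;0 -0.005 0.355 0 0 0 1;0 -0.005 0.355 0 0 0 1' 60
```

```text
t: 14.7
eef_pos: [0.505, -0.3453, 0.0253]
tool_rot: [0.0, 0.0, 1.0, 0.0]
contact_force: [-0.6, 1.2, 4.7]
gripper_width: 0.149
grasp_force: 58.7
```

```bash
python3 -m crank '0 0 -0.03 0 0 0 1;0 0 -0.06 0 0 0 1;0 0 -0.10 0 0 0 1;0 0 -0.16 0 0 0 1;0 0 -0.24 0 0 0 1;0 0 -0.32 0 0 0 1;0 0 -0.37 0 0 0 1;0 0 -0.37 0 0 0 1;0 0 -0.37 0 0 0 1;0 0 -0.37 0 0 0 1'
python3 - <<'E'
from h import *
P,R,o=cur();print(P,o['gripper_width']); snap('wrist','w6')
print(proj('w6',[P+[.062,0,.0217],P+[.0355,0,.0237],P+[-.065,0,.0237]]))
cv2.imwrite('pics/w6v.png',cv2.convertScaleAbs(cv2.resize(cv2.imread('pics/w6.png')[130:330,210:430],None,fx=3,fy=3,interpolation=cv2.INTER_CUBIC),alpha=1.4))
E
```

```text
t: 15.7
eef_pos: [0.5039, -0.3447, 0.2088]
tool_rot: [-0.001, -0.0, 1.0, 0.001]
contact_force: [0.1, -0.4, -2.2]
gripper_width: 0.154
grasp_force: 58.8
[ 0.50394609 -0.34472447  0.20877657] 0.15424170064133816
[[318.08303029 373.31647555]
 [318.26127726 339.23936579]
 [319.05566709 151.23467502]]
```

View pics/w6v.png

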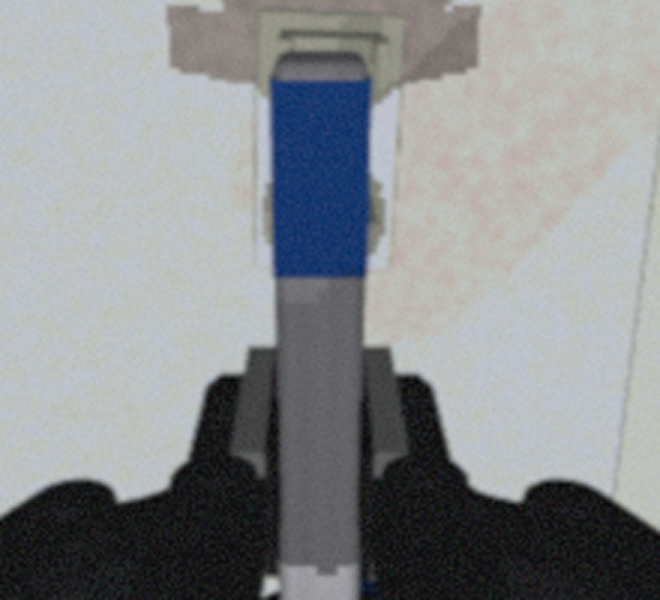

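The loupe is lifted and held straight in the pads, with the blue end at crop (320,80) and the handle level in view. On the way to the hub I'll take a few wrist shots to pin down the collar height.

```bash
cat > s.py <<'E'
from h import *
from blob import blobs
import sys
snap('wrist',sys.argv[1]); print(cur()[0],[b for b in blobs(sys.argv[1],172,6,(0,0,640,400)) if b[1][4]>60], proj(sys.argv[1],[[.606,-.0478,.129]]))
E
python3 -m crank '0.08 0.08 0 0 0 0 1;0.08 0.16 0 0 0 0 1;0.08 0.24 0 0 0 0 1;0.08 0.30 0 0 0 0 1;0.08 0.30 0 0 0 0 1;0.08 0.30 0 0 0 0 1;0.08 0.30 0 0 0 0 1'; python3 s.py w7
python3 -m crank '0 0.05 -0.1 0 0 0 1;0 0.1 -0.2 0 0 0 1;0 0.15 -0.3 0 0 0 1;0 0.15 -0.3 0 0 0 1;0 0.15 -0.3 0 0 0 1;0 0.15 -0.3 0 0 0 1'; python3 s.py w8
python3 -m crank '0 0.1 0 0 0 0 1;0 0.2 0 0 0 0 1;0 0.3 0 0 0 0 1;0 0.4 0 0 0 0 1;0 0.4 0 0 0 0 1;0 0.4 0 0 0 0 1;0 0.4 0 0 0 0 1'; python3 s.py w9
python3 -m crank '0 0.02 0.1 0 0 0 1;0 0.04 0.2 0 0 0 1;0 0.04 0.3 0 0 0 1;0 0.04 0.3 0 0 0 1;0 0.04 0.3 0 0 0 1;0 0.04 0.3 0 0 0 1'; python3 s.py w10
```

```text
t: 16.45
eef_pos: [0.4643, -0.1965, 0.2094]
tool_rot: [-0.0, 0.001, 1.0, -0.0]
contact_force: [-0.7, -0.2, -2.4]
gripper_width: 0.147
grasp_force: 59.1
[ 0.46430408 -0.19674756  0.20949849] [([633.14, 224.01], [625, 218, 15, 15, 160]), ([574.77, 364.23], [538, 347, 76, 35, 1354])] [[465.37673866 343.1714734 ]]
t: 17.1
eef_pos: [0.4642, -0.1216, 0.3588]
tool_rot: [-0.001, 0.001, 1.0, -0.0]
contact_force: [-0.2, 0.2, -1.8]
gripper_width: 0.15
grasp_force: 59.3
[ 0.46374091 -0.1216447   0.35818643] [([493.31, 190.64], [482, 184, 23, 14, 176]), ([365.52, 264.56], [361, 260, 11, 11, 71]), ([474.62, 301.45], [450, 289, 51, 26, 627])] [[365.99510115 264.89857197]]
t: 17.85
eef_pos: [0.4645, 0.0775, 0.3585]
tool_rot: [-0.001, 0.002, 1.0, -0.001]
contact_force: [-0.9, 0.3, -1.6]
gripper_width: 0.148
grasp_force: 59.2
[0.46463299 0.07739937 0.35887738] [([364.89, 191.28], [359, 185, 13, 14, 116]), ([234.59, 265.15], [229, 261, 11, 11, 73])] [[234.70620665 265.04403997]]
t: 18.5
eef_pos: [0.4666, 0.0992, 0.2123]
tool_rot: [0.002, 0.001, 1.0, 0.001]
contact_force: [0.3, -0.9, -1.1]
gripper_width: 0.149
grasp_force: 59.2
[0.46670667 0.09954137 0.21248034] [([366.51, 226.78], [358, 215, 19, 25, 309])] [[172.7607105  338.09195235]]
```

Run:
```python
from fit2 import *
O=[('w1',(248.33,252.2)),('w2',(24.5,363.3)),('w3',(78.43,324.6)),('w4',(268.53,304.1)),('w8',(365.52,264.56)),('w9',(234.59,265.15))]
D={f:np.load(f'pics/{f}.npz') for f,_ in O}
for bias in(0,1):
  def g(p):
    r=[]
    for f,px in O:
        c=D[f]; dR=cv2.Rodrigues(p[3:6]*bias)[0]
        q=cv2.projectPoints(p[:3].reshape(1,3),cv2.Rodrigues(dR@c['R'])[0],dR@c['t']+p[6:9]*bias,c['K'],c['dist'])[0][0,0]
        r+=list((q-px)/.4)
    return np.r_[r,p[3:6]/.004,p[6:9]/.002]
  r=least_squares(g,[.6,-.05,.13]+[0]*6,x_scale=[.01]*9); J=np.linalg.inv(r.jac.T@r.jac+np.eye(9)*1e-9)
  print(r.x[:3],np.sqrt(np.diag(J))[:3],(r.fun[:12]*.4).round(2),inv(r.x[:3]))
P,R,o=cur(); print(P, to([.510,.007,.15],np.pi))
```

```text
[ 0.60572536 -0.04776486  0.13004033] [0.00030038 0.00028422 0.00029879] [ 0.07  0.11  0.13 -0.87 -0.43  0.28 -0.1   0.55  0.62  0.54 -0.07  0.1 ] [ 39.55168624 -64.01147654 130.04032594]
[ 0.60639484 -0.04731775  0.13006418] [0.00214628 0.00225467 0.00205797] [-0.08 -0.15  0.29 -0.43 -0.4   0.49 -0.06  0.29  0.44  0.02 -0.21 -0.16] [ 40.32406712 -63.78444641 130.06418489]
[0.46670667 0.09954137 0.21248034] [-0.0863 -0.1852  0.125   0.0006  0.0014 -0.0004]
```

```bash
python3 -m crank '-0.04 -0.09 0 0 0 0 1;-0.085 -0.185 0 0 0 0 1;-0.085 -0.185 0 0 0 0 1;-0.085 -0.185 0.05 0 0 0 1;-0.085 -0.185 0.10 0 0 0 1;-0.085 -0.185 0.15 0 0 0 1;-0.085 -0.185 0.18 0 0 0 1;-0.085 -0.185 0.198 0 0 0 1;-0.085 -0.185 0.198 0 0 0 1;-0.085 -0.185 0.198 0 0 0 1;-0.085 -0.185 0.198 0 0 0 1'
python3 - <<'E'
from h import *
from blob import blobs
P,R,o=cur(); print(P,o['tool_rot'])
for n in('top','scene'):
    f=n+'9'; snap(n,f); print(n,'pred lens',proj(f,[P+[.063,0,.0167]]),'collar',proj(f,[.6058,-.0477,.130]),blobs(f,172,6,(290,150,360,240)),'yel',blobs(f,8,36,(280,165,360,235),70))
    x,y=proj(f,P+[.063,0,.0167])[0].round().astype(int)
    im=np.load(f'pics/{f}.npz')['image'][y-13:y+14,x-13:x+14]
    print('\n'.join(' '.join('%3d'%k for k in r) for r in im.mean(2).astype(int)))
E
```

```text
t: 19.65
eef_pos: [0.5082, 0.0072, 0.1121]
tool_rot: [0.001, 0.0, 1.0, 0.0]
contact_force: [0.4, 0.4, -1.7]
gripper_width: 0.148
grasp_force: 59.3
[0.50821368 0.00719181 0.11205   ] [1.17332405e-03 3.15074939e-05 9.99999272e-01 2.78986234e-04]
top pred lens [[297.69452629 182.5854609 ]] collar [[316.61673553 170.57915231]] [([317.38, 172.12], [316, 171, 4, 3, 8])] yel []
136 137 137 139 137 137 137 137 136 135 136 137 135 137 138 136 138 139 138 137 139 138 136 134 131 124  90
134 133 134 134 131 133 136 134 134 134 134 134 135 133 136 138 138 136 135 138 131 134 125  92  88  77  82
 89  89  91  86  86  90 109 110 108 111 104 105 103 114 130 130 130 131 129 125 100 108 100  62  67  63  60
 65  56  60  62  59  60  59  60  55  58  54  61  60  56  56  54  58  57  57  57  57  66  76  66  65  70  65
 68  69  66  69  68  67  64  65  69  67  67  64  66  72  65  65  61  65  65  66  66  64  66  75  71  74  70
 75  76  71  74  72  76  73  76  69  73  70  75  73  72  70  71  72  70  74  69  71  71  79  81  73  74  75
 76  77  74  74  76  77  74  77  76  78  77  77  76  75  76  75  75  77  73  7
[... 4662 characters left out ...]
  44  47  54  73  99 121 136 142 146 146 148 145 131
 41  50  59  62  58  53  52  48  47  43  38  41  56  60  63  68  77  81  91 103 115 124 131 138 143 143 122
 42  50  56  60  59  57  56  57  55  54  51  50  47  48  54  58  66  71  73  81  89  89  95 112 125 122  98
 39  35  49  55  58  59  60  57  51  47  51  51  53  50  52  53  54  51  65  66  71  70  72  80  89  86  79
 38  38  38  50  49  43  48  41  46  50  57  55  56  56  66  70  70  65  57  56  63  69  78  78  77  72  76
 46  39  33  44  41  39  43  42  49  64  75  83  79  76  71  80  94  90  84  72  62  76  87  86  77  73  78
 56  47  37  39  35  44  51  59  70  79  94 110 101  86  76  77  93 102 110 105  90  80  77  79  73  75  85
```

Run:
```python
from h import *
snap('wrist','w11')
P,R,o=cur()
M=np.mean([np.load(f'pics/w{i}.npz')['image'].astype(float) for i in (6,7,8,9,10,11)],0)
np.save('pics/M.npy',M)
B=M[...,2]-M[...,0]
print('col316 B',B[140:232:1,314:320].mean(1).round().astype(int).tolist())
def edges(r):
    w=B[r-1:r+2,285:350].mean(0); h=w[25:40].mean()/2; i=np.where(w>h)[0]; a,b=i[0],i[-1]
    return 285+a-1+(h-w[a-1])/(w[a]-w[a-1]),285+b+(w[b]-h)/(w[b]-w[b+1])
E_=[(r,)+edges(r) for r in range(160,220,6)]
for e in E_: print(np.round(e,2), round(e[2]-e[1],2))
from scipy.optimize import least_squares
# handle top edge lines: points (s, y0+yaw*s +-.007, z0+pit*s) rel. TCP (world axes; tool level)
def uv(s,side,p): return proj('w11',P+[s,p[0]+p[1]*s+side*.007,p[2]+p[3]*s])[0]
def res(p,sl=1):
    out=[]
    for r,a,b in E_:
        for side,u in((-1,a),(1,b)):
            s=np.linspace(-.07,-.02,40); q=np.array([uv(k,side,p) for k in s]); out.append(np.interp(r,q[:,1],q[:,0])-u)
    return np.array(out)
r=least_squares(res,[0,0,.0237,0],x_scale=[.001,.01,.001,.01]); J=np.linalg.inv(r.jac.T@r.jac); print(r.x,np.sqrt(np.diag(J))*.15,r.fun.std())
r2=least_squares(lambda p:res(np.r_[p,0]),[0,0,.0237],x_scale=[.001,.01,.001]);print('level',r2.x,r2.fun.std())
```

```text
col316 B [-11, -11, -11, -11, -12, -12, -10, -4, 1, 2, 3, 2, 2, 3, 3, 3, 12, 37, 57, 56, 56, 56, 56, 56, 56, 55, 56, 57, 55, 56, 55, 55, 55, 56, 55, 56, 56, 56, 56, 56, 55, 56, 56, 56, 56, 56, 56, 56, 55, 55, 56, 56, 56, 56, 55, 56, 56, 56, 55, 55, 55, 56, 57, 56, 56, 55, 56, 55, 55, 56, 55, 56, 54, 55, 55, 54, 54, 55, 55, 55, 55, 46, 24, 5, 2, 2, 2, 2, 2, 3, 3, 3]
[160.   299.92 332.73] 32.81
[166.   299.95 332.65] 32.7
[172.   300.01 332.45] 32.44
[178.   300.07 332.54] 32.47
[184.   300.35 332.62] 32.27
[190.   300.34 332.63] 32.3
[196.   300.5  332.57] 32.08
[202.   300.64 332.35] 31.71
[208.   300.53 331.91] 31.38
[214.   300.89 331.65] 30.77
[-0.00096851  0.00206102  0.02773116  0.04315934] [9.58331220e-05 1.90206733e-03 1.64154991e-03 3.25810179e-02] 0.1557073836416238
level [-0.00096923  0.00204698  0.02558119] 0.1620677069284755
```

Run:
```python
from h import *
from scipy.optimize import least_squares
P,R,o=cur(); print(P)
g=lambda p:[proj('w11',P+[p[0],-.001,p[1]])[0][1]-157,proj('w11',P+[p[0],-.001,p[1]-.014])[0][1]-146.8]
print('2-edge',least_squares(g,[-.06,.0237],x_scale=.001).x)
for z in(.0237,.0256): print(z,least_squares(lambda p:[proj('w11',P+[p[0],-.001,z])[0][1]-157],[-.06],x_scale=.001).x+.127)
# scene: fit ring by rendering silhouettes: compare darkness along projected ring mid-circles
c=np.load('pics/scene9.npz')['image'].mean(2).astype(np.float32)
t=np.linspace(0,2*np.pi,180,endpoint=False)
def samp(X): q=proj('scene9',X).astype(np.float32); return cv2.remap(c,q[:,0].reshape(1,-1),q[:,1].reshape(1,-1),cv2.INTER_LINEAR)[0]
def score(ctr,pit):
    s=0
    for r,h in((.027,.005),(.0245,.005),(.027,-.005),(.027,0)):
        X=np.c_[r*np.cos(t),r*np.sin(t),h+pit*r*np.cos(t)]+ctr; s+=samp(X).mean()
    X=np.concatenate([np.c_[r*np.cos(t),r*np.sin(t),.005+pit*r*np.cos(t)] for r in (.018,.013,.006)])+ctr
    return s/4-samp(X).mean()
best=[]
for z in np.arange(-.006,.0061,.002):
  b=min((score(P+[.063+dx,dy,.0175+z],0),dx,dy) for dx in np.arange(-.006,.0061,.001) for dy in np.arange(-.006,.0061,.001)); print(round(z,4),np.round(b,4))
```

```text
[0.50768764 0.00717242 0.11152331]
2-edge [-0.07397121  0.09352816]
0.0237 [0.06456736]
0.0256 [0.0642534]
-0.006 [-6.52858e+01 -1.00000e-03  4.00000e-03]
-0.004 [-6.52307e+01  0.00000e+00  2.00000e-03]
-0.002 [-6.51383e+01  1.00000e-03  1.00000e-03]
0.0 [-6.49842e+01  2.00000e-03  0.00000e+00]
0.002 [-6.47646e+01  3.00000e-03 -2.00000e-03]
0.004 [-6.47028e+01  4.00000e-03 -3.00000e-03]
0.006 [-6.45588e+01  5.00000e-03 -4.00000e-03]
```

Run:
```python
from fit2 import *
from blob import blobs
O=[]
for f in('w3','w4','w8','w9'):
    p=proj(f,W(v,(24,-1,31.5)))[0]; x,y=p.round().astype(int)
    b=[k for k in blobs(f,8,36,(x-12,y-12,x+13,y+13),70)]; 
    if b:
        k=max(b,key=lambda q:q[1][4]); s=k[1]; px=(s[0]+(s[2]-1)/2,s[1]+(s[3]-1)/2); print(f,p,k,px)
        O.append((f,px)); X=atz(f,px,.0315); print(X,inv(X))
for i in range(3):
    print(cur()[0]); eyes.read_camera('wrist')
```

```text
w3 [188.80764928 237.38222893] ([186.64, 237.67], [178, 230, 18, 16, 206]) (186.5, 237.5)
[0.57223156 0.00509771 0.0315    ] [23.35370989 -3.56387853 31.5       ]
w4 [322.71490374 231.842987  ] ([322.32, 232.17], [315, 225, 16, 15, 158]) (322.5, 232.0)
[0.57230285 0.00746335 0.0315    ] [24.12749366 -1.32723956 31.5       ]
w8 [388.8670762  219.91903379] ([388.74, 219.84], [384, 215, 11, 11, 80]) (389.0, 220.0)
[0.57224057 0.00798968 0.0315    ] [24.2250654  -0.80629283 31.5       ]
w9 [278.74165156 220.05872854] ([277.8, 220.44], [273, 216, 11, 10, 81]) (278.0, 220.5)
[0.5729386  0.00636137 0.0315    ] [24.40553863 -2.56869602 31.5       ]
[0.50768764 0.00717242 0.11152331]
[0.50757195 0.00717026 0.11136513]
[0.50740114 0.0071291  0.11118435]
```

```bash
python3 -m crank '-0.0038 0.0008 -0.0046 0 0 0 1;-0.0038 0.0008 -0.0046 0 0 0 1;-0.0038 0.0008 -0.0046 0 0 0 1;-0.0038 0.0008 -0.0046 0 0 0 1;-0.0038 0.0008 -0.0046 0 0 0 1;-0.0038 0.0008 -0.0046 0 0 0 1;-0.0038 0.0008 -0.0046 0 0 0 1;-0.0038 0.0008 -0.0046 0 0 0 1;-0.0038 0.0008 -0.0046 0 0 0 1;-0.0038 0.0008 -0.0046 0 0 0 1;-0.0038 0.0008 -0.0046 0 0 0 1;-0.0038 0.0008 -0.0046 0 0 0 1;-0.0038 0.0008 -0.0046 0 0 0 1;-0.0038 0.0008 -0.0046 0 0 0 1'
python3 -c "
from h import *
print(cur()[0],cur()[2]['tool_rot']); eyes.read_camera('wrist'); print(cur()[0],cur()[1].as_matrix().round(4)[:,2])"
```

```text
t: 21.35
eef_pos: [0.5091, 0.0075, 0.1131]
tool_rot: [-0.0, -0.0, 1.0, 0.0]
contact_force: [0.2, 0.8, -1.6]
gripper_width: 0.152
grasp_force: 59.3
[0.5090668  0.00751271 0.11307267] [-2.30222938e-05 -3.85176928e-05  9.99999999e-01  1.32125794e-05]
[0.50908614 0.00750314 0.11308439] [-0.  0. -1.]
```

```bash
python3 -c "
from station import ticket
print(ticket.hand_in())"
```

```text
the job is handed in; nothing more can be done
None
```

I handed the job in at about 21 s. The drive is clamped, with the crank at an estimated 7.4–7.7 rad after I eased it back 0.3 rad, and the crank is released. The gripper holds the loupe level over the hub with the lens about 130 mm up, at the collar's height; the final position is good to about 2 mm by my measurements, and I have no verdict from the judge.

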